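Pull the dust extractor's filter and hold it over the sweeps tray

TASK

Swing the dust extractor's blue cover flap right back so it stays open, then draw the filter cassette beneath it (the one with the orange pull rib) up out of its slot. Hold it over the middle of the sweeps tray, long edge level and brown dusty face tipped down about 30 degrees, so that loose gold dust falls into the tray, with its lower edge clear above the tray's rim but at most about 10 cm above the bench. Finish still holding it there, steady, ready for me to brush out; don't shift the tray or knock the vise, hammer or ring clamp.

Things in the scene. Friction and masses are not known exactly. Their poses are not given: they have to be found in the camera images.
- extractor: Grey dust extractor, fixed, 280 (x) by 240 (y) by 165 mm high. Origin: underside centre; +x to its rear, -x face has the knob and red switch, -y side the steel intake grille. Under the flap: hand well 150 (x) by 100 (y), 55 mm deep, centred at x -0.045, y 0; in its floor (z 0.110) a slot 136 (x) by 24 (y), 80 deep, holds the filter, standing on the slot's floor (z 0.030).
- flap (a joint): Blue cover flap 170 (hinge to front edge) by 130 by 6 mm, 0.25 kg, on top of the extractor. Hinged at its rear edge along the extractor's y. 0 = shut; grows as the front edge swings up and back towards the extractor's +x; stop at 1.83 rad. Let go past 1.65 rad it falls open against the stop and stays; before 1.4 it falls shut.
- flap_hinge (a point): Hinge line's middle: in the extractor's frame at x = 0.042, y = 0, z = 0.168.
- flap_handle (a point): Middle of the flap's bow handle grip: round steel bar 10 mm thick, 100 mm long, along the extractor's y, 40 mm above the flap's top face. Flap shut, it is 150 mm in front of the hinge line and 43 mm above it; the flap's front edge is 22 mm further from the hinge. The bar can turn between the fingers while the tool stays upright.
- filter: Filter cassette, 0.14 to 0.28 kg: black frame 130 (x) by 20 (y) by 80 high; on its top centre an orange pull rib 70 (x) by 14 (y), 40 high. Origin: underside centre, z up to the rib. Its -y face is brown and dusty, +y white and clean. Starts in the slot, axes as the extractor's (dusty face to the grille), origin at extractor x -0.045, y 0, z 0.030; rib top 15 mm below the extractor's top.
- filter_mid (a point): Centre of the filter's frame, 40 mm above the origin of the filter.
- filter_low (a point): Middle of the filter's lower edge: the filter's origin.
- tray: Sweeps tray, loose on the bench: open steel tray 200 (x) by 250 (y) mm, 25 mm high, walls and floor 3 mm, 0.9 kg. Origin: centre of its underside.
- tray_mid (a point): Middle of the tray's floor.
- vise: Bystander: engraver's ball vise, steel, 104 mm across and 100 mm high, 1.8 kg. Origin: centre of its underside.
- hammer: Bystander: hammer, 240 mm long, lying on the bench along its own x. Origin: at the bench, under its middle.
- ringclamp: Bystander: wooden ring clamp with a brass band, 127 by 28 by 22 mm, lying along its own x. Origin: centre of its underside.

How it is judged:
By the outcome, as a careful person would: the job done as asked, in the order asked, and still so for the second after the job is handed in, while the arm keeps its last pose, push and grip.
It also fails if it takes over 58 s, if anything falls off the work surface, if the arm or the gripper's body presses on something with over 40 N, if the wrist force passes 120 N, or if a joint passes its speed limit or range.

ROBOT

A 6-joint arm with a two-finger parallel gripper is mounted at the origin on the work surface. World frame = base frame: x ahead of the robot, y to its left, z up, the work surface at z = 0. Lengths are in m, angles in rad, forces in N, time in s.
With the tool pointing down it reaches from about 0.25 to 0.8 m from the base axis. Payload 8.5 kg.
Tool frame: the origin (TCP) lies at the very end of the fingers, on their centre line; the grasp point (between the pads) lies 19 mm behind it (bot.hold_point_z is the distance from the TCP to the grasp point, in m); z points along the fingers, y is the line along which they close (so a half turn about z gives the same grasp; the last joint's range is limited). The gripper opens to 85 mm and grips with 20 to 120 N. Pads are 22 mm wide; open, the fingers measure 114 mm over their backs; the gripper's body (76 mm by 85 mm) begins 54 mm behind the grasp point. The pads swing forward as they close: fully open they stand 13 mm farther back than shut.
Start: joints at [0, 0.238, -0.013, 1.319, 0, 1.571], TCP at [0.525, -0, 0.231] pointing down, gripper open.
Joint ranges: [-2.66, 2.66], [-1.03, 1.9], [-1.14, 1.46], [-1.82, 2.27], [-1.45, 1.34], [-3.14, 3.14]. Speed limits (rad/s): [2.22, 2.22, 2.79, 3.14, 3.14, 3.14].

INTERFACE

Orientations are given as a 3x3 rotation matrix whose columns are the frame's x, y, z axes.
In Python, from workcell import bot gives the robot as it stands.
- The arm moves only by the shell command python3 -m jog 'ROWS' [OPENING]. ROWS is a JSON object whose one key "series" holds a list that holds one entry, the list of rows, each a list of 4 numbers: the shift along the tool's x, y, z in mm, then the turn about the tool's z in degrees. A call has 1 to 12 rows; each row is the pose to reach, as a shift and turn from the pose commanded when the call began, along the tool's axes at that moment; what a row does not reach only later rows make up. A row lasts 1/12 s, in which the tool goes at most 41.7 mm and 7.16 degrees, less where a joint would pass 70% of its speed; a pose out of reach is approached as far as the arm can. A call with a gripper value outside its range is refused whole. OPENING is the opening, from -1 (shut) to 1 (fully open), set as the call begins (- or left out, the last holds). The fingers move at their own pace and stop on an object; the grip force is fixed at half the most. Time passes only in rows, so rows that repeat a pose let the fingers close. It gives the time, the measured TCP pose, the force, the opening and the grip force at its end, in the units of the state.
- bot.sense(): the state, without advancing time (a new reading comes with each control period).
- bot.grab_frame(name): name is "scene" or "side" or "wrist"; returns a dict with "color" (384x512x3 uint8, red, green, blue), "mtx" (3x3 intrinsics, pixels), "R" (3x3) and "t" (3): a world point X has camera coordinates R X + t; the wrist camera has in their place "mount" (4x4, takes a point from camera to tool coordinates, whose origin is the TCP and whose axes are the flange's). Camera axes: x right, y down, z forward; pixel columns grow to the right and rows downward; lengths in m; the calibration is good to about 2 mm. A picture is of the moment at which its call begins: read the wrist's pose just before it. There is no depth.
- bot.sign_off(): hands the job in; it is judged then, once.
The state is a dict: "t": time; "joints": joint angles; "qvel": joint speeds; "effort": joint torques, N m; "ee_pos": TCP position; "tool_rot": TCP orientation; "force": force on the tool from outside, world axes, zero at the start; "moment": the same for the moment, N m; "width": finger opening in m; "finger_force": force on a finger pad.
Only numpy, scipy, OpenCV 4.12 (cv2) and the standard library are available. Lean on these libraries where they do the work, as an engineer would, in place of code of your own. Each camera call takes 0.05 s, during which the arm holds its last target. There are 200 camera calls.

## Working session

There is one attempt and no reset: what is moved stays moved. The work goes in short steps, Python scripts to look and compute and a shell command to move; the robot and the scene stay as the last step left them, time stands still between calls to the robot, and variables do not carry over. Pictures are saved under pics/ and viewed, at most 10 in all, crops included, and the job is handed in when it is done.

```bash
ls; mkdir -p pics
python3 - <<'E'
from workcell import bot
import cv2, numpy as np
s=bot.sense()
print({k:np.round(v,3).tolist() for k,v in s.items()})
for n in("scene","side","wrist"):
    f=bot.grab_frame(n); cv2.imwrite(f"pics/{n}0.png",f["color"][:,:,::-1])
    np.savez(f"pics/{n}0.npz",**f)
    print(n,{k:np.round(v,3).tolist() for k,v in f.items() if k!="color"})
a=cv2.imread("pics/scene0.png");b=cv2.imread("pics/side0.png")
E
```

```text
pics
{'t': 0.0, 'joints': [0.0, 0.239, -0.014, 1.319, 0.0, 1.571], 'qvel': [0.0, -0.0, -0.0, -0.001, 0.0, 0.0], 'effort': [0.001, -53.879, 34.644, 0.018, 0.0, 0.0], 'ee_pos': [0.525, 0.0, 0.231], 'tool_rot': [[-0.0, 1.0, -0.002], [1.0, 0.0, 0.0], [0.0, -0.002, -1.0]], 'force': [-1.348, 0.232, -1.111], 'moment': [-0.059, 0.034, -0.041], 'finger_force': 0.0, 'width': 0.086}
scene {'mtx': [[424.051, 0.0, 252.496], [0.0, 424.051, 188.024], [0.0, 0.0, 1.0]], 'R': [[0.298, 0.955, -0.003], [0.898, -0.281, -0.338], [-0.323, 0.097, -0.941]], 't': [-0.066, -0.51, 1.659]}
side {'mtx': [[465.397, 0.0, 255.485], [0.0, 465.397, 190.742], [0.0, 0.0, 1.0]], 'R': [[0.546, -0.838, -0.003], [-0.798, -0.52, -0.304], [0.253, 0.168, -0.953]], 't': [-0.448, 0.456, 1.449]}
wrist {'mtx': [[342.567, 0.0, 261.819], [0.0, 342.567, 193.274], [0.0, 0.0, 1.0]], 'mount': [[-0.001, -0.957, -0.289, 0.073], [1.0, -0.001, -0.001, 0.002], [0.001, -0.289, 0.957, -0.142], [0.0, 0.0, 0.0, 1.0]]}
```

View pics/scene0.png

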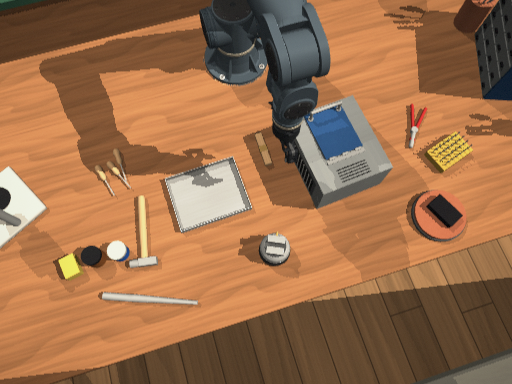

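View pics/side0.png

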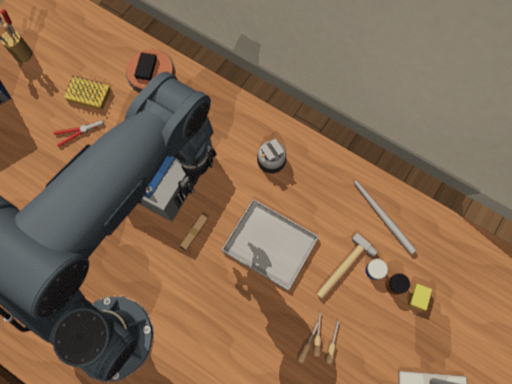

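The scene view shows the extractor around (340,150) with its blue flap at (333,133). The tray is at (208,194), the ring clamp at (264,150), the vise at (275,248) and the hammer at (143,232). In the side view the arm partly hides the extractor.

Run:
```python
import cv2, numpy as np
a=cv2.imread("pics/scene0.png")[85:215,245:400];w=cv2.imread("pics/wrist0.png")
a=cv2.resize(a,(358,300),interpolation=cv2.INTER_CUBIC)
b=cv2.imread("pics/side0.png")[130:260,120:275];b=cv2.resize(b,(358,300),interpolation=cv2.INTER_CUBIC)
w=cv2.resize(w,(440,330))
o=np.zeros((600,800,3),np.uint8);o[:300,:358]=a;o[300:,:358]=b;o[:330,360:]=w
cv2.imwrite("pics/c1.png",o)
```

```text
(no output)
```

View pics/c1.png

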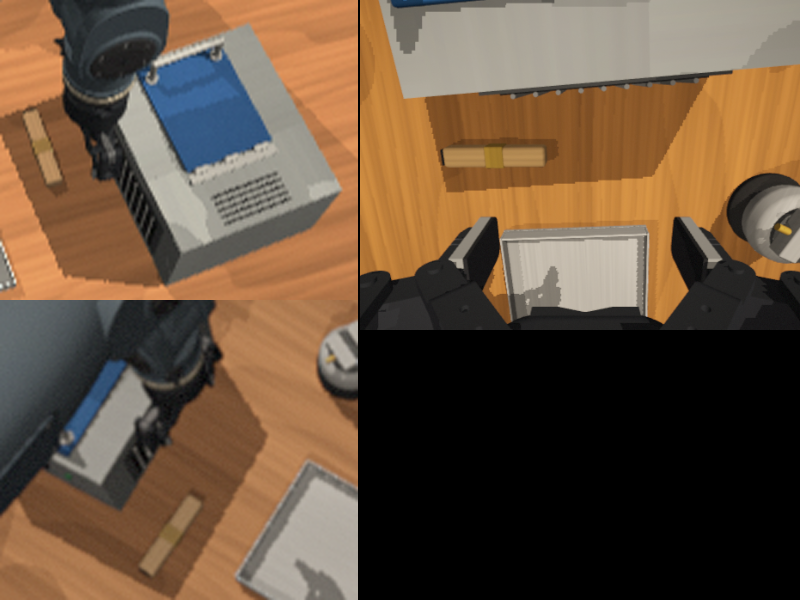

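The composite shows that the grille side faces world -y, towards the clamp and tray. The flap's handle edge is towards the robot and the hinge is on the far side. I'll locate everything with rays from the fixed cameras.

```bash
cat > h.py <<'E'
import numpy as np, cv2
from workcell import bot
def load(n):
    f=dict(np.load(f"pics/{n}.npz")); return f
def ray(f,u,v):
    d=np.linalg.inv(f["mtx"])@[u,v,1.]
    return -f["R"].T@f["t"], f["R"].T@d
def onz(f,uv,z):
    o,d=ray(f,*uv); return o+d*(z-o[2])/d[2]
def tri(fs,uvs):
    A=np.zeros((3,3));b=np.zeros(3)
    for f,uv in zip(fs,uvs):
        o,d=ray(f,*uv);d=d/np.linalg.norm(d);P=np.eye(3)-np.outer(d,d);A+=P;b+=P@o
    X=np.linalg.solve(A,b)
    res=[np.linalg.norm(np.cross(X-ray(f,*uv)[0],ray(f,*uv)[1]/np.linalg.norm(ray(f,*uv)[1]))) for f,uv in zip(fs,uvs)]
    return X,np.round(np.array(res)*1000,1)
def snap(n,name):
    s=bot.sense(); f=bot.grab_frame(n)
    if n=="wrist":
        T=np.eye(4);T[:3,:3]=s["tool_rot"];T[:3,3]=s["ee_pos"]
        M=np.linalg.inv(T@f["mount"]);f["R"]=M[:3,:3];f["t"]=M[:3,3]
    np.savez(f"pics/{name}.npz",**f); cv2.imwrite(f"pics/{name}.png",f["color"][:,:,::-1]); return f
def proj(f,X):
    c=f["R"]@np.asarray(X)+f["t"]; return (f["mtx"]@c)[:2]/c[2]
E
python3 - <<'E'
from h import *
np.set_printoptions(precision=3,suppress=True)
S=load("scene0");D=load("side0")
cr=lambda u,v:(245+u*155/358,85+v*130/300)
for p in [(340,188),(168,240),(250,28),(115,125)]: print("top corner",onz(S,cr(*p),.165))
for n,p in dict(flapFL=(140,70),flapFR=(215,45),flapBR=(272,142),flapBL=(190,170)).items(): print(n,onz(S,cr(*p),.17))
# blue mask, tray mask
for f,nm in((S,"scene"),(D,"side")):
    hsv=cv2.cvtColor(f["color"],cv2.COLOR_RGB2HSV)
    b=cv2.inRange(hsv,(100,120,50),(125,255,255))
    c=max(cv2.findContours(b,0,2)[0],key=cv2.contourArea);r=cv2.minAreaRect(c)
    print(nm,"blue",cv2.contourArea(c),[onz(f,p,.171) for p in cv2.boxPoints(r)])
    m=cv2.inRange(hsv,(0,0,90),(179,60,255)); m=cv2.morphologyEx(m,cv2.MORPH_CLOSE,np.ones((5,5)))
    for c in cv2.findContours(m,0,2)[0]:
        if cv2.contourArea(c)>1500: 
            r=cv2.minAreaRect(c);print(nm,"grey",np.round(r[0]),[onz(f,p,.025) for p in cv2.boxPoints(r)], onz(f,r[0],.025))
for p in [(264,150),(275,248),(143,232)]: print(onz(S,p,0.02))
E
```

```text
top corner [0.656 0.322 0.165]
top corner [0.656 0.074 0.165]
top corner [0.387 0.299 0.165]
top corner [0.476 0.063 0.165]
flapFL [0.407 0.124 0.17 ]
flapFR [0.401 0.239 0.17 ]
flapBR [0.566 0.259 0.17 ]
flapBL [0.572 0.137 0.17 ]
scene blue 1611.5 [array([0.408, 0.118, 0.171]), array([0.382, 0.248, 0.171]), array([0.56 , 0.256, 0.171]), array([0.583, 0.132, 0.171])]
scene grey [  4. 206.] [array([ 0.305, -1.054,  0.025]), array([ 0.204, -0.889,  0.025]), array([ 0.405, -0.784,  0.025]), array([ 0.496, -0.947,  0.025])] [ 0.355 -0.919  0.025]
scene grey [207. 193.] [array([ 0.419, -0.386,  0.025]), array([ 0.407, -0.126,  0.025]), array([ 0.614, -0.125,  0.025]), array([ 0.622, -0.373,  0.025])] [ 0.518 -0.253  0.025]
scene grey [339. 148.] [array([0.334, 0.075, 0.025]), array([0.288, 0.394, 0.025]), array([0.647, 0.386, 0.025]), array([0.68 , 0.089, 0.025])] [0.494 0.234 0.025]
scene grey [296.  30.] [array([-0.209,  0.165,  0.025]), array([-0.227,  0.386,  0.025]), array([0.133, 0.35 , 0.025]), array([0.144, 0.144, 0.025])] [-0.034  0.26   0.025]
side blue 253.5 [array([0.406, 0.14 , 0.171]), array([0.554, 0.153, 0.171]), array([0.554, 0.128, 0.171]), array([0.406, 0.115, 0.171])]
side grey [270. 244.] [array([ 0.408, -0.134,  0.025]), array([ 0.615, -0.122,  0.025]), array([ 0.619, -0.381,  0.025]), array([ 0.418, -0.384,  0.025])] [ 0.513 -0.257  0.025]
side grey [ 85. 175.] [array([-0.052,  0.539,  0.025]), array([0.885, 0.552, 0.025]), array([0.837, 0.24 , 0.025]), array([-0.064,  0.269,  0.025])] [0.368 0.397 0.025]
side grey [326. 110.] [array([1.044, 0.681, 0.025]), array([ 1.826, -0.524,  0.025]), array([ 1.013, -0.88 ,  0.025]), array([0.345, 0.146, 0.025])] [ 1.027 -0.163  0.025]
[ 0.419 -0.019  0.02 ]
[ 0.764 -0.092  0.02 ]
[ 0.583 -0.492  0.02 ]
```

```bash
python3 -m jog '{"series":[[[0,0,-30,0],[20,-5,-60,0],[45,-15,-90,0],[70,-25,-115,0],[90,-30,-125,0],[100,-30,-130,0],[100,-30,-130,0]]]}' -0.3
python3 - <<'E'
from h import *
snap("wrist","w1")
E
```

```text
t: 0.73
ee_pos: [0.4952, 0.1016, 0.3621]
tool_rot: [[-0.002, 1.0, 0.001], [1.0, 0.002, 0.001], [0.001, 0.001, -1.0]]
force: [-0.1, -0.3, 0.8]
width: 0.0299
finger_force: 0.0
```

View pics/w1.png

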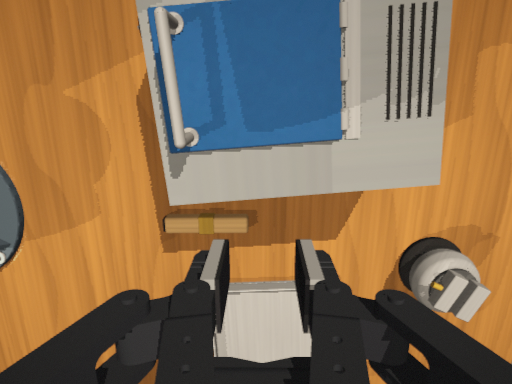

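The wrist view shows the handle bar running from about (162,12) to (181,145). The flap is blue, with the hinge strip at u≈350 and the extractor's near edge from (170,204) to (440,184). I'll take a second vantage further along +y.

```bash
python3 -m jog '{"series":[[[20,-5,0,0],[45,-10,0,0],[70,-20,0,0],[80,-20,0,0],[80,-20,0,0],[80,-20,0,0]]]}'
python3 - <<'E'
from h import *
snap("wrist","w2")
E
```

```text
t: 1.28
ee_pos: [0.4752, 0.1794, 0.3603]
tool_rot: [[-0.001, 1.0, -0.001], [1.0, 0.001, -0.001], [-0.001, -0.001, -1.0]]
force: [0.2, -0.6, 1.6]
width: 0.03
finger_force: 0.0
```

View pics/w2.png

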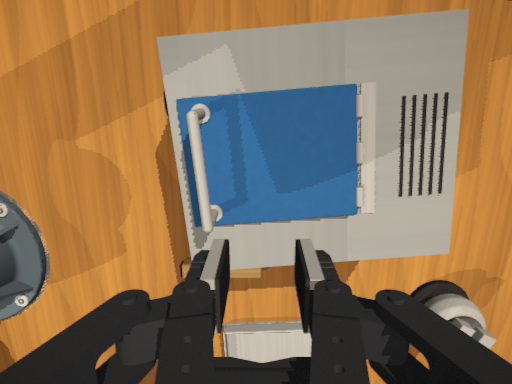

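The second view shows the whole top. Its corners are at about (159,38), (468,11), (449,253) and (190,270), and the handle runs from (194,113) to (208,229). Next I'll triangulate.

Run:
```python
from h import *
np.set_printoptions(precision=4,suppress=True)
A=load("w1");B=load("w2")
def p(n,a,b): 
    X,r=tri((A,B),(a,b));print(n,X,r);return X
e1=p("handle +y end",(162,12),(194,113));e2=p("handle -y end",(181,145),(208,229))
p("corner FL",(170,204),(190,270));p("corner BL",(440,184),(449,253))
p("flap FL",(179,152),(195,226));p("flap BL",(341,141),(358,216))
p("hinge strip BL",(358,138),(374,213))
c=[onz(B,q,.165) for q in((159,38),(468,11),(449,253),(190,270))];print("corners",*c,"centre",sum(c)/4)
for a,b in((0,1),(3,2)):
    d=c[b]-c[a];print(np.hypot(*d[:2]),np.degrees(np.arctan2(d[1],d[0])))
for a,b in((3,0),(2,1)):
    d=c[b]-c[a];print(np.hypot(*d[:2]),np.degrees(np.arctan2(-d[0],d[1])))
h=[onz(B,q,.211) for q in((194,113),(208,229))];print("handle",*h,(h[0]+h[1])/2)
```

```text
handle +y end [0.419  0.2335 0.2054] [0.4 0.4]
handle -y end [0.4271 0.1292 0.209 ] [0.2 0.2]
corner FL [0.3968 0.0569 0.1555] [1.8 1.8]
corner BL [0.6802 0.0825 0.1649] [0.1 0.1]
flap FL [0.4098 0.1145 0.1637] [4.3 4.3]
flap BL [0.575  0.1277 0.1715] [0.9 0.9]
hinge strip BL [0.5917 0.1304 0.1698] [0.9 0.9]
corners [0.3836 0.2974 0.165 ] [0.6595 0.3191 0.165 ] [0.68   0.0826 0.165 ] [0.3972 0.0616 0.165 ] centre [0.5301 0.1902 0.165 ]
0.27671580937770557 4.513243390566063
0.28355966682514866 4.227264924345261
0.2360960269413652 3.3115043490923197
0.2374669241393577 4.968961182302238
handle [0.4205 0.234  0.211 ] [0.4273 0.13   0.211 ] [0.4239 0.182  0.211 ]
```

The measurements agree with the spec:

| Quantity | Value |
|---|---|
| Extractor centre | (0.530, 0.190) |
| Extractor yaw | about 4.3° |
| Handle middle | (0.423, 0.182, 0.21) |

I'll go to the handle and grip it.

```bash
python3 -m jog '{"series":[[[1,-20,5,-2],[2,-40,20,-4.3],[2,-52,45,-4.3],[2,-52,75,-4.3],[2,-52,105,-4.3],[2,-52,135,-4.3],[2,-52,155,-4.3],[2,-52,165,-4.3],[2,-52,168,-4.3],[2,-52,168,-4.3]]]}' && python3 -m jog '{"series":[[[0,0,0,0],[0,0,0,0],[0,0,0,0],[0,0,0,0],[0,0,0,0],[0,0,0,0]]]}' -1
python3 - <<'E'
import numpy as np
r=np.hypot(150,43);a0=np.arctan2(43,150)
for th in np.linspace(0,1.76,23)[1:]:
    a=a0+th; print(round(th,2),"y",round(150-r*np.cos(a),1),"z",round(-(r*np.sin(a)-43),1))
E
```

```text
t: 2.17
ee_pos: [0.4229, 0.1809, 0.1927]
tool_rot: [[-0.074, 0.997, -0.001], [0.997, 0.074, -0.001], [-0.001, -0.001, -1.0]]
force: [0.5, -0.3, 0.8]
width: 0.0303
finger_force: 0.0
t: 2.67
ee_pos: [0.421, 0.1814, 0.1941]
tool_rot: [[-0.075, 0.997, -0.003], [0.997, 0.075, -0.0], [-0.0, -0.003, -1.0]]
force: [-10.4, -2.5, 6.8]
width: 0.0078
finger_force: 58.5
0.08 y 3.9 z -11.8
0.16 y 8.8 z -23.3
0.24 y 14.5 z -34.4
0.32 y 21.1 z -45.0
0.4 y 28.6 z -55.0
0.48 y 36.8 z -64.4
0.56 y 45.8 z -73.1
0.64 y 55.4 z -81.1
0.72 y 65.6 z -88.2
0.8 y 76.3 z -94.6
0.88 y 87.6 z -100.0
0.96 y 99.2 z -104.5
1.04 y 111.2 z -108.1
1.12 y 123.4 z -110.7
1.2 y 135.7 z -112.4
1.28 y 148.2 z -113.0
1.36 y 160.7 z -112.7
1.44 y 173.1 z -111.3
1.52 y 185.3 z -109.0
1.6 y 197.4 z -105.7
1.68 y 209.1 z -101.4
1.76 y 220.4 z -96.2
```

```bash
python3 -m jog '{"series":[[[0,2,-10,0],[0,6,-21,0],[0,12,-33,0],[0,19,-44,0],[0,27,-54,0],[0,35,-63,0],[0,44,-72,0],[0,54,-80,0],[0,64,-87,0],[0,75,-94,0],[0,75,-94,0]]]}'
```

```text
t: 3.58
ee_pos: [0.498, 0.1878, 0.2913]
tool_rot: [[-0.075, 0.997, 0.002], [0.997, 0.075, 0.002], [0.002, 0.002, -1.0]]
force: [-14.7, -2.0, 23.1]
width: 0.0076
finger_force: 61.0
```

```bash
python3 -m jog '{"series":[[[0,10,-8,0],[0,22,-13,0],[0,34,-17,0],[0,47,-19,0],[0,59,-21,0],[0,72,-22,0],[0,85,-22,0],[0,98,-20,0],[0,110,-18,0],[0,122,-14,0],[0,134,-10,0],[0,145,-5,0]]]}'
```

```text
t: 4.58
ee_pos: [0.6432, 0.1995, 0.2937]
tool_rot: [[-0.076, 0.997, 0.002], [0.997, 0.076, 0.003], [0.002, 0.002, -1.0]]
force: [-3.6, 5.5, -2.2]
width: 0.0073
finger_force: 58.9
```

```bash
python3 -m jog '{"series":[[[0,0,0,0],[0,0,0,0],[0,2,0,0],[0,5,0,0],[0,5,0,0],[0,5,0,0]]]}' -0.3 && python3 -m jog '{"series":[[[0,3,-15,0],[0,3,-35,0],[0,3,-60,0],[0,3,-80,0],[0,3,-85,0]]]}' && python3 -m jog '{"series":[[[0,-30,0,0],[0,-65,0,0],[0,-105,0,0],[0,-140,0,0],[0,-165,0,0],[0,-175,0,0],[0,-175,0,0]]]}' 1
python3 - <<'E'
from h import *
a=snap("wrist","w3");b=snap("scene","s3")
c=cv2.resize(cv2.imread("pics/s3.png")[60:240,240:420],(380,380),interpolation=cv2.INTER_CUBIC)
w=cv2.resize(cv2.imread("pics/w3.png"),(420,315))
o=np.zeros((380,800,3),np.uint8);o[:,:380]=c;o[:315,380:]=w;cv2.imwrite("pics/c3.png",o)
E
```

```text
t: 5.08
ee_pos: [0.6475, 0.1986, 0.2928]
tool_rot: [[-0.075, 0.997, 0.001], [0.997, 0.075, -0.0], [-0.0, 0.001, -1.0]]
force: [0.9, -1.5, 2.7]
width: 0.0301
finger_force: 1.6
t: 5.5
ee_pos: [0.6503, 0.199, 0.3806]
tool_rot: [[-0.075, 0.997, 0.003], [0.997, 0.075, 0.001], [0.001, 0.004, -1.0]]
force: [0.8, -0.2, 1.1]
width: 0.0295
finger_force: 0.0
t: 6.08
ee_pos: [0.4736, 0.1857, 0.3782]
tool_rot: [[-0.076, 0.997, 0.001], [0.997, 0.076, 0.0], [0.0, 0.001, -1.0]]
force: [0.4, -0.5, 1.3]
width: 0.0856
finger_force: 0.0
```

View pics/c3.png

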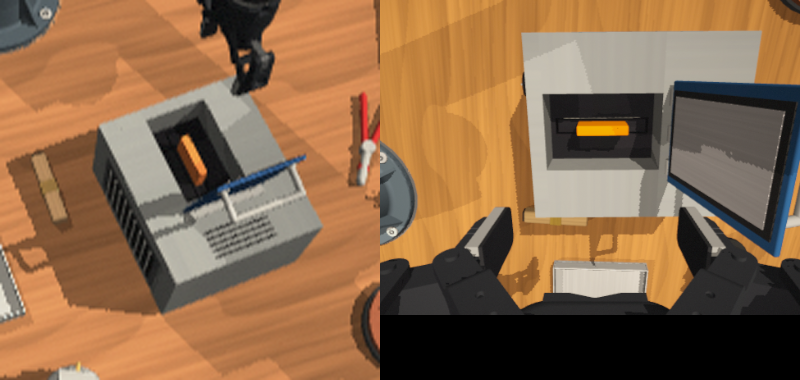

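The flap is fully open and staying against its stop. The orange rib shows in the well near (270,157) in the full wrist image. I'll measure the rib from both views.

Run:
```python
from h import *
np.set_printoptions(precision=4,suppress=True)
A=load("w3");S=load("s3")
def orange(f,lo):
    hsv=cv2.cvtColor(f["color"],cv2.COLOR_RGB2HSV);m=cv2.inRange(hsv,lo,(22,255,255))
    return m,hsv
m,h=orange(A,(8,230,150));m[:120]=0;m[200:]=0;m[:,:200]=0;m[:,340:]=0
c=max(cv2.findContours(m,0,2)[0],key=cv2.contourArea);r=cv2.boundingRect(c);print(r)
x,y,w,hh=r
for v in range(y-1,y+hh+1): print(v,A["color"][v,x+w//2],np.flatnonzero(m[v])[[0,-1]] if m[v].any() else "")
m,h=orange(S,(5,180,80));m[:100]=0;m[160:]=0;m[:,:305]=0;m[:,355:]=0
c=max(cv2.findContours(m,0,2)[0],key=cv2.contourArea);print(cv2.boundingRect(c),cv2.minAreaRect(c))
for v in range(120,152,3): 
    q=np.flatnonzero(m[v]); print(v,q, S["color"][v,q].tolist())
print("expected rib top px", [proj(f,(.485,.1866,.15)) for f in(A,S)])
```

```text
(239, 148, 64, 18)
147 [131  64  17] 
148 [213 116   0] [243 298]
149 [213 117   0] [242 299]
150 [214 117   0] [241 300]
151 [215 119   0] [241 300]
152 [217 120   0] [241 301]
153 [228 142   0] [240 302]
154 [244 181   0] [240 302]
155 [245 178   0] [239 302]
156 [245 178   0] [239 302]
157 [245 177   0] [239 302]
158 [245 176   0] [239 302]
159 [245 175   0] [240 302]
160 [245 175   0] [240 302]
161 [245 174   0] [240 302]
162 [245 173   0] [240 302]
163 [245 172   0] [240 302]
164 [239 163   0] [240 301]
165 [200 107   0] [241 285]
166 [35 34 32] 
(324, 125, 14, 22) ((330.5000305175781, 135.5), (22.807889938354492, 7.602630138397217), 63.43495178222656)
120 [] []
123 [] []
126 [325 326] [[91, 50, 26], [221, 131, 63]]
129 [324 325 326 327] [[90, 48, 24], [99, 52, 24], [102, 54, 26], [115, 60, 28]]
132 [325 326 327 328 329] [[97, 50, 24], [97, 50, 23], [101, 52, 25], [89, 46, 21], [207, 120, 58]]
135 [326 327 328 329 330] [[81, 45, 23], [97, 51, 24], [100, 53, 26], [101, 53, 27], [118, 62, 29]]
138 [328 329 330 331 332 334 335 336] [[98, 51, 24], [98, 52, 26], [98, 51, 23], [101, 54, 27], [196, 108, 52], [238, 140, 68], [238, 143, 70], [203, 118, 58]]
141 [329 330 331 332 333 334 335 336 337] [[82, 45, 22], [97, 51, 22], [98, 53, 26], [100, 53, 26], [88, 47, 21], [220, 125, 60], [238, 141, 69], [238, 143, 69], [221, 125, 62]]
144 [331 332 333 334 335 336] [[97, 51, 23], [99, 54, 27], [92, 50, 25], [145, 76, 37], [158, 82, 40], [145, 77, 39]]
147 [] []
150 [] []
expected rib top px [array([270.5103, 159.3537]), array([331.1664, 133.4879])]
```

The rib's top centre is at about (0.4855, 0.187), matching the fixture geometry. I'll descend over it and grip the rib by its ends, so the cassette can later be pivoted about its long axis. On the way I'll check its height from a second wrist position.

```bash
python3 -m jog '{"series":[[[0,4,20,0],[0,8,45,0],[0,12,75,0],[0,12,100,0],[0,12,115,0],[0,12,120,0],[0,12,120,0]]]}' 1
python3 - <<'E'
from h import *
np.set_printoptions(precision=4,suppress=True)
print(bot.hold_point_z)
A=load("w3");B=snap("wrist","w4")
hsv=cv2.cvtColor(B["color"],cv2.COLOR_RGB2HSV);m=cv2.inRange(hsv,(8,230,232),(26,255,255));m[:,:150]=0;m[:,400:]=0
c=max(cv2.findContours(m,0,2)[0],key=cv2.contourArea);r=cv2.minAreaRect(c);print(r)
X,res=tri((A,B),((271,159.2),r[0]));print(X,res)
s=bot.sense();d=X-s["ee_pos"];print("tool delta",s["tool_rot"].T@d)
E
```

```text
t: 6.77
ee_pos: [0.4882, 0.1867, 0.2554]
tool_rot: [[-0.075, 0.997, -0.003], [0.997, 0.075, -0.001], [-0.001, -0.003, -1.0]]
force: [-0.3, -0.3, 0.4]
width: 0.0856
finger_force: 0.0
0.0187
((256.02301025390625, 189.10682678222656), (17.441078186035156, 90.17650604248047), 89.18154907226562)
[0.4855 0.1855 0.1426] [0.4 0.4]
tool delta [-0.0011 -0.0029  0.1142]
```

```bash
python3 -m jog '{"series":[[[0,-1,25,0],[0,-2,55,0],[0,-2,85,0],[0,-2,110,0],[0,-2,125,0],[0,-2,135,0],[0,-2,140,0],[0,-2,143,0],[0,-2,143,0],[0,-2,143,0]]]}' 1
```

```text
t: 7.65
ee_pos: [0.4865, 0.187, 0.1153]
tool_rot: [[-0.075, 0.997, 0.001], [0.997, 0.075, 0.001], [0.0, 0.001, -1.0]]
force: [-0.8, -0.7, 0.2]
width: 0.0854
finger_force: 0.0
```

```bash
python3 -m jog '{"series":[[[0,0,3,0],[0,0,3,0],[0,0,3,0],[0,0,3,0],[0,0,3,0],[0,0,3,0]]]}' -1
python3 - <<'E'
from h import *
snap("wrist","w5")
E
```

```text
t: 8.15
ee_pos: [0.4862, 0.187, 0.112]
tool_rot: [[-0.075, 0.997, 0.001], [0.997, 0.075, 0.001], [0.001, 0.001, -1.0]]
force: [0.5, 0.1, 5.1]
width: 0.0695
finger_force: 68.6
```

View pics/w5.png

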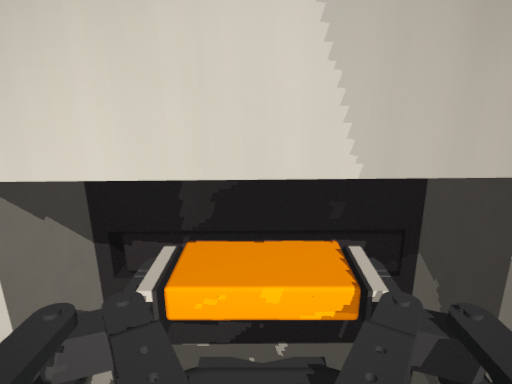

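The rib is gripped by its ends, with an opening of 69.5 mm. Now I'll draw the cassette up.

```bash
python3 -m jog '{"series":[[[0,0,-4,0],[0,0,-12,0],[0,0,-22,0],[0,0,-34,0],[0,0,-46,0],[0,0,-58,0],[0,0,-70,0],[0,0,-82,0],[0,0,-92,0],[0,0,-99,0],[0,0,-102,0],[0,0,-102,0]]]}' -1
python3 - <<'E'
from h import *
snap("wrist","w6");snap("scene","s6")
E
```

```text
t: 9.2
ee_pos: [0.4861, 0.1868, 0.214]
tool_rot: [[-0.075, 0.997, 0.001], [0.997, 0.075, 0.0], [0.0, 0.001, -1.0]]
force: [-1.2, 0.4, -2.1]
width: 0.0691
finger_force: 68.5
```

```bash
python3 -m jog '{"series":[[[-12,0,0,0],[-24,0,0,0],[-34,0,0,0],[-40,0,0,0],[-45,0,0,0],[-50,0,0,0]]]}' && python3 -m jog '{"series":[[[-4,0,0,0],[-8,0,0,0],[-12,0,0,0],[-16,0,0,0],[-20,0,0,0],[-24,0,0,0],[-27,0,0,0],[-30,0,0,0],[-30,0,0,0]]]}'
python3 - <<'E'
from h import *
snap("wrist","w7");snap("side","d7")
c=cv2.resize(cv2.imread("pics/d7.png")[80:260,100:280],(380,380),interpolation=cv2.INTER_CUBIC)
w=cv2.resize(cv2.imread("pics/w7.png"),(420,315))
o=np.zeros((380,800,3),np.uint8);o[:,:380]=c;o[:315,380:]=w;cv2.imwrite("pics/c7.png",o)
E
```

```text
t: 9.8
ee_pos: [0.4891, 0.1373, 0.2134]
tool_rot: [[-0.075, 0.997, -0.001], [0.997, 0.075, 0.004], [0.004, -0.001, -1.0]]
force: [-2.3, 10.7, -0.7]
width: 0.0692
finger_force: 68.7
t: 10.55
ee_pos: [0.4917, 0.1076, 0.2133]
tool_rot: [[-0.075, 0.997, -0.0], [0.997, 0.075, 0.004], [0.004, -0.0, -1.0]]
force: [-0.9, 7.8, -1.9]
width: 0.0692
finger_force: 68.5
```

View pics/c7.png

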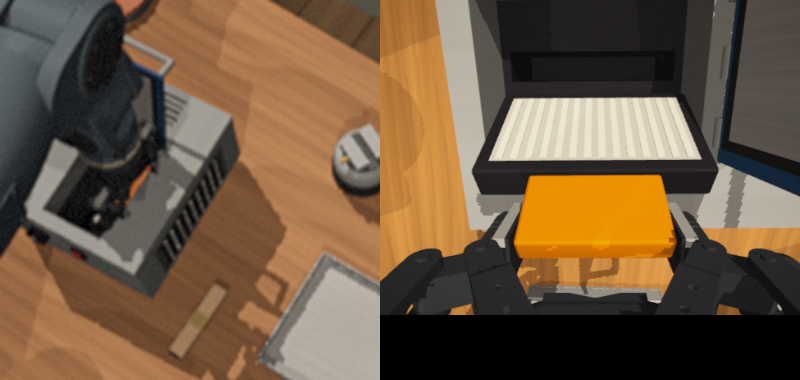

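The cassette pivoted about the rib ends as planned, and its clean white face now tips up towards the wrist camera. I'll lift it clear and measure the tilt.

```bash
python3 -m jog '{"series":[[[0,0,-10,0],[0,0,-25,0],[0,0,-40,0],[0,0,-52,0],[0,0,-58,0],[0,0,-60,0],[0,0,-60,0]]]}'
python3 - <<'E'
from h import *
np.set_printoptions(precision=4,suppress=True)
snap("scene","s8");snap("side","d8")
f=snap("wrist","w8");g=cv2.cvtColor(f["color"],cv2.COLOR_RGB2HSV)
w=cv2.inRange(g,(10,5,120),(40,80,255));w[:60]=0;w[230:]=0;w[:,:110]=0;w[:,410:]=0
w=cv2.morphologyEx(w,cv2.MORPH_CLOSE,np.ones((5,5)))
cv2.imwrite("pics/m8.png",w)
o=cv2.resize(f["color"][60:260,70:430,::-1],(720,400),interpolation=cv2.INTER_CUBIC);cv2.imwrite("pics/c8.png",o)
E
```

```text
t: 11.23
ee_pos: [0.492, 0.1066, 0.2735]
tool_rot: [[-0.075, 0.997, 0.001], [0.997, 0.075, -0.0], [-0.0, 0.001, -1.0]]
force: [0.5, -0.2, -2.4]
width: 0.0687
finger_force: 68.9
```

View pics/c8.png

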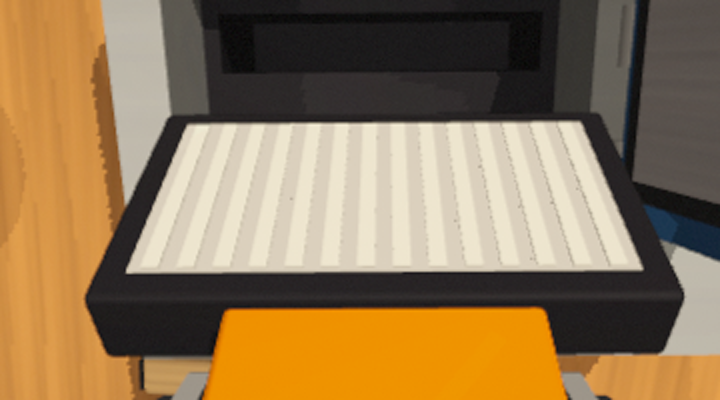

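The crop shows the clean face's frame corners at about (88,298) and (683,293) along the top edge, and (172,117) and (600,114) along the bottom edge. I'll recover the pose from those four corners.

```bash
cat >> h.py <<'E'
def fpose(f,px,s):
    # px: top-left,top-right,bot-right,bot-left of clean face, full-image pixels -> filter pose in world
    P=np.array([[-65,10,80],[65,10,80],[65,10,0],[-65,10,0]],float)/1000
    _,rv,tv=cv2.solvePnP(P,np.array(px,float),f["mtx"],None)
    e=cv2.projectPoints(P,rv,tv,f["mtx"],None)[0][:,0]-px
    T=np.eye(4);T[:3,:3]=cv2.Rodrigues(rv)[0];T[:3,3]=tv[:,0]
    W=np.eye(4);W[:3,:3]=f["R"];W[:3,3]=f["t"];T=np.linalg.inv(W)@T
    n=-T[:3,1];mid=T[:3]@[0,0,.04,1]
    print("dusty normal",n,"tip deg",np.degrees(np.arcsin(-n[2])),"long-edge slope",np.degrees(np.arcsin(T[2,0])),"yaw",np.degrees(np.arctan2(T[1,0],T[0,0])),"low",T[:3,3],"mid",mid,"res",np.abs(e).max())
    Tt=s["tool_rot"].T; print("low, mid in tool",Tt@(T[:3,3]-s["ee_pos"]),Tt@(mid-s["ee_pos"]))
    return T
E
python3 - <<'E'
from h import *
np.set_printoptions(precision=4,suppress=True)
f=load("w8");s=bot.sense()
px=np.array([(88,298),(683,293),(600,114),(172,117)])/2+[70,60]
fpose(f,px,s)
S=load("scene0");D=load("side0")
E
```

```text
dusty normal [ 0.0793 -0.9076 -0.4123] tip deg 24.349879944432963 long-edge slope 0.4230499456241244 yaw 4.804115763362751 low [0.4903 0.1544 0.197 ] mid [0.4914 0.138  0.2334] res 0.8575618057668635
low, mid in tool [0.0476 0.0025 0.0756] [0.0311 0.0023 0.0391]
```

The tilt is 24.4°. I'll go back down and push about 9 mm further to reach 30°, then lift out again and recheck.

```bash
python3 -m jog '{"series":[[[0,0,15,0],[0,0,32,0],[0,0,48,0],[0,0,57,0],[0,0,60,0],[-3,0,60,0],[-6,0,60,0],[-9,0,60,0],[-9,0,60,0]]]}' && python3 -m jog '{"series":[[[0,0,-10,0],[0,0,-25,0],[0,0,-40,0],[0,0,-52,0],[0,0,-58,0],[0,0,-60,0],[0,0,-60,0]]]}'
python3 - <<'E'
from h import *
np.set_printoptions(precision=4,suppress=True)
s=bot.sense();f=snap("wrist","w9");g=f["color"].max(2).astype(float)
# dark frame outline: bottom edge rows & side edges by dark mask
o=cv2.resize(f["color"][60:260,70:430,::-1],(720,400),interpolation=cv2.INTER_CUBIC);cv2.imwrite("pics/c9.png",o)
E
```

```text
t: 12.13
ee_pos: [0.4924, 0.099, 0.2136]
tool_rot: [[-0.076, 0.997, -0.0], [0.997, 0.076, 0.003], [0.003, -0.0, -1.0]]
force: [-1.1, 6.9, -1.9]
width: 0.0694
finger_force: 68.4
t: 12.72
ee_pos: [0.4926, 0.0979, 0.2737]
tool_rot: [[-0.075, 0.997, 0.001], [0.997, 0.075, -0.0], [-0.0, 0.001, -1.0]]
force: [-0.1, 0.8, -2.9]
width: 0.0689
finger_force: 68.8
```

View pics/c9.png

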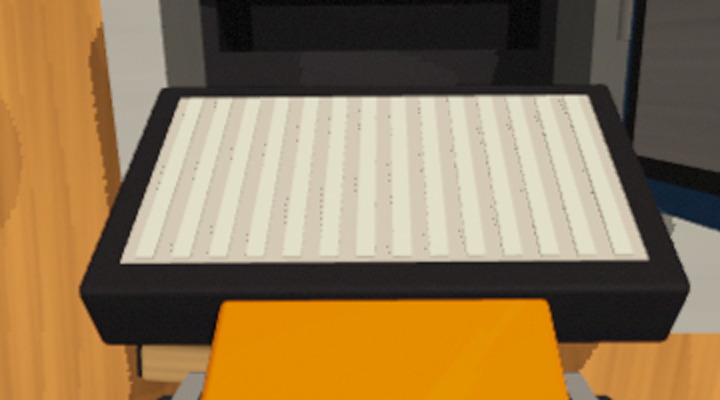

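The frame corners now lie at about (82,290), (688,285), (608,86) and (163,88). I'll compute the tilt and the travel to the tray.

Run:
```python
from h import *
np.set_printoptions(precision=4,suppress=True)
f=load("w9");s=bot.sense()
px=np.array([(82,290),(688,285),(608,86),(163,88)])/2+[70,60]
T=fpose(f,px,s)
# white insert via mask for reuse: area & bbox in tool-fixed image
mid=T[:3]@[0,0,.04,1]
# tray centre now, both views
c=[]
for n in("scene","side"):
    F=snap(n,n+"9");hsv=cv2.cvtColor(F["color"],cv2.COLOR_RGB2HSV)
    m=cv2.inRange(hsv,(0,0,90),(179,60,255)); m=cv2.morphologyEx(m,cv2.MORPH_CLOSE,np.ones((5,5)))
    u0=proj(F,(.515,-.255,.02))
    for k in cv2.findContours(m,0,2)[0]:
        if cv2.contourArea(k)>1500 and cv2.pointPolygonTest(k,tuple(map(float,u0)),False)>0:
            r=cv2.minAreaRect(cv2.convexHull(k));p=[onz(F,q,.025) for q in cv2.boxPoints(r)];print(n,np.mean(p,0),np.array(p)[:,:2].tolist());c.append(np.mean(p,0))
t=np.mean(c,0);d=np.array([t[0]-mid[0],t[1]-mid[1],0.065-T[2,3]]);print("tray",t,"tool shift mm",s["tool_rot"].T@d*1000)
```

```text
dusty normal [ 0.075  -0.8689 -0.4893] tip deg 29.294560032586023 long-edge slope 0.40516979268716863 yaw 4.707646518058718 low [0.4906 0.1547 0.2025] mid [0.492  0.1352 0.2374] res 1.2046948712896892
low, mid in tool [0.0568 0.0025 0.0705] [0.0373 0.0024 0.0356]
scene [ 0.5157 -0.2523  0.025 ] [[0.4193993090719138, -0.38558456773744854], [0.4070611789431683, -0.1261826715433353], [0.6142840837682081, -0.12470842668666002], [0.6221949421975634, -0.37273262046254574]]
side [ 0.5139 -0.2553  0.025 ] [[0.40610824599516654, -0.1354604030701764], [0.6123225371147445, -0.1217096499252891], [0.6192034736984986, -0.37981415904307436], [0.4180801184241009, -0.38441058201654654]]
tray [ 0.5148 -0.2538  0.025 ] tool shift mm [-389.5815   -6.3042  137.5923]
```

The tip is 29.3° and the edge is level. I'll carry it across to the tray, then lower it.

```bash
python3 -m jog '{"series":[[[-5,0,0,0],[-15,0,0,0],[-32,0,0,0],[-54,0,0,0],[-78,0,0,0],[-102,-2,0,0],[-126,-3,0,0],[-150,-3,0,0],[-172,-3,0,0],[-190,-3,0,0],[-202,-3,0,0],[-208,-3,0,0]]]}' && python3 -m jog '{"series":[[[-5,0,0,0],[-15,0,4,0],[-32,0,10,0],[-54,0,20,0],[-78,-1,34,0],[-102,-2,50,0],[-125,-3,68,0],[-145,-3,86,0],[-162,-3,102,0],[-173,-3,115,0],[-179,-3,124,0],[-181,-3,129,0]]]}' && python3 -m jog '{"series":[[[-1,0,4,0],[-1,0,8,0],[-1,0,8,0],[-1,0,8,0]]]}'
python3 - <<'E'
from h import *
np.set_printoptions(precision=4,suppress=True)
s=bot.sense();f=snap("wrist","w10");snap("scene","s10");snap("side","d10")
# compare with w9 in tool-fixed image: white insert outline corners
for n in("w9","w10"):
    F=load(n);hsv=cv2.cvtColor(F["color"],cv2.COLOR_RGB2HSV);m=cv2.inRange(hsv,(0,0,130),(179,70,255))
    z=np.zeros_like(m);z[98:198,125:400]=m[98:198,125:400];z=cv2.morphologyEx(z,cv2.MORPH_OPEN,np.ones((3,3)))
    k=max(cv2.findContours(z,0,2)[0],key=cv2.contourArea)
    print(n,cv2.contourArea(k),cv2.approxPolyDP(cv2.convexHull(k),4,True)[:,0].tolist())
R=s["tool_rot"];p=s["ee_pos"];print("low",p+R@[.0568,.0025,.0705],"mid",p+R@[.0373,.0024,.0356])
E
```

```text
t: 13.87
ee_pos: [0.5048, -0.1116, 0.273]
tool_rot: [[-0.073, 0.997, -0.001], [0.997, 0.073, -0.0], [-0.0, -0.001, -1.0]]
force: [-0.7, 0.1, -2.3]
width: 0.0694
finger_force: 68.8
t: 14.87
ee_pos: [0.5152, -0.2907, 0.1426]
tool_rot: [[-0.075, 0.997, -0.002], [0.997, 0.075, 0.001], [0.001, -0.002, -1.0]]
force: [-0.7, -0.2, -1.3]
width: 0.0691
finger_force: 68.8
t: 15.2
ee_pos: [0.5159, -0.2908, 0.1368]
tool_rot: [[-0.076, 0.997, 0.0], [0.997, 0.076, -0.0], [-0.0, 0.0, -1.0]]
force: [-0.3, 0.6, -3.2]
width: 0.0688
finger_force: 68.8
w9 19088.0 [[393, 187], [131, 191], [160, 109], [362, 107]]
w10 18997.0 [[393, 187], [131, 191], [160, 109], [363, 108]]
low [ 0.5141 -0.234   0.0663] mid [ 0.5155 -0.2534  0.1012]
```

```bash
python3 -m jog '{"series":[[[0,0,0,0],[0,0,0,0],[0,0,0,0],[0,0,0,0],[0,0,0,0],[0,0,0,0]]]}'
python3 - <<'E'
from h import *
b=lambda n:cv2.inRange(cv2.cvtColor(load(n)["color"],cv2.COLOR_RGB2HSV),(100,120,30),(125,255,255))[85:215,290:400]
for n in("scene0","s3","s10"): print(n,cv2.boundingRect(b(n)),(b(n)>0).sum())
A,B=load("side0")["color"].astype(int),load("d10")["color"].astype(int)
d=np.abs(A-B).max(2)
for n,(x,y,w,h) in dict(vise=(255,138,35,38),hammer=(315,230,65,72),clamp=(178,210,32,42),trayR=(290,225,30,70)).items(): print(n,np.median(d[y:y+h,x:x+w]))
print(bot.sign_off())
E
```

```text
t: 15.85
ee_pos: [0.5157, -0.2914, 0.1362]
tool_rot: [[-0.075, 0.997, -0.0], [0.997, 0.075, 0.0], [0.0, -0.0, -1.0]]
force: [-0.6, 0.3, -1.8]
width: 0.0688
finger_force: 68.8
scene0 (14, 22, 58, 52) 1700
s3 (38, 49, 57, 26) 197
s10 (38, 49, 57, 26) 197
vise 9.0
hammer 9.0
clamp 56.0
trayR 11.0
the job is handed in; nothing more can be done
None
```

The job is handed in at about 16 s: the flap stayed fully open, and the filter is held steady over the middle of the sweeps tray, dusty face tipped down about 29°, long edge level and lower edge about 6.5 cm above the bench; nothing was seen or felt to touch the bystanders, though only the vise and hammer came out clearly unmoved in my last image check, as changed lighting or shadow blurred it for the ring clamp.

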